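Lock a circuit-board clamp through its L-shaped gate

ROBOT

A 6-joint arm with a two-finger parallel gripper is mounted at the origin on the work surface. World frame = base frame: x ahead of the robot, y to its left, z up, the work surface at z = 0. Lengths are in m, angles in rad, forces in N, time in s.
With the tool pointing down it reaches from about 0.35 to 0.875 m from the base axis. Payload 4.2 kg.
Tool frame: the origin (TCP) lies at the very end of the fingers, on their centre line; the grasp point (between the pads) lies 19 mm behind it; z points along the fingers, y is the line along which they close (so a half turn about z gives the same grasp; the last joint's range is limited). The gripper opens to 87 mm and grips with 3 to 60 N. Pads are 19 mm wide; open, the fingers measure 117 mm over their backs; the gripper's body (75 mm by 190 mm) begins 51 mm behind the grasp point.
Start: joints at [1.426, 0.385, 0.008, 0, -1.194, -0.259], TCP at [0.246, 0.575, 0.223] pointing down, gripper open.
Joint ranges: [-3.14, 3.14], [-1.21, 2.06], [-1.07, 1.41], [-3.16, 2.05], [-2.99, -0.16], [-3.1, 3.1]. Speed limits (rad/s): [2.79, 2.79, 3.14, 3.14, 3.14, 3.14].

INTERFACE

Orientations are given as a 3x3 rotation matrix whose columns are the frame's x, y, z axes.
In Python, from rig import env gives the robot as it stands. The module is installed in compiled form; this text tells all that it offers.
- The arm moves only by the tool arm_command, never from a script. Its argument "moves" is one flat list of numbers, 6 for each row, row after row: the shift along the tool's x, y, z in units of 0.25 m (1.0 is 0.25 m), then the turn, a rotation vector about the tool's x, y, z in units of pi/2 rad (1.0 is pi/2 rad). In form: [x, y, z, ax, ay, az, x, y, z, ax, ay, az, ...]. A call has 1 to 12 rows; each row shifts and turns the commanded pose from where the row before left it, along the tool's axes as they then stand; what a row does not reach is not made up. A row lasts 1/10 s, in which the tool goes at most 50 mm and 8.59 degrees, less where a joint would pass 70% of its speed; a pose out of reach is approached as far as the arm can. A call with a number of a shift or a turn outside -1 to 1 is refused whole. A call with a gripper value outside its range is refused whole. "jaw" is the gripper command: -1 is shut, 1 is fully open, values between are in proportion, set as the call begins (left out, the last holds). The fingers move at their own pace and stop on an object; "force" is the grip in N (left out, the last holds). Time passes only in rows, so rows that do not move let the fingers close. It gives the time, the measured TCP pose, the force, the opening and the grip force at its end, in the units of the state.
- env.get_state(): the state, without advancing time (a new reading comes with each control period).
- env.capture(name): name is "side" or "top" or "wrist"; returns the picture (420x560x3 uint8, blue, green, red); there is no depth.
- env.camera_params(name): a dict with "K" (3x3 intrinsics, pixels), "T" (4x4, takes a point from camera to world coordinates); the wrist camera has in their place "mount" (4x4, takes a point from camera to tool coordinates, whose origin is the TCP and whose axes are the flange's). Camera axes: x right, y down, z forward; pixel columns grow to the right and rows downward; lengths in m; the calibration is good to about 2 mm. The wrist camera is an equidistant fisheye: a pixel r from the principal point sees the ray r / f radians off the axis. A picture is of the moment at which its call begins: read the wrist's pose just before it. camera_params takes no time and is no camera call.
- env.finish_job(): hands the job in; it is judged then, once.
The state is a dict: "time_s": time; "joint_positions": joint angles; "qd": joint speeds; "effort": joint torques, N m; "tcp_pos": TCP position; "tool_rot": TCP orientation; "force": force on the tool from outside, world axes, zero at the start; "moment": the same for the moment, N m; "width": finger opening in m; "gripper_force": force on a finger pad.
Only numpy, scipy, OpenCV 4.12 (cv2) and the standard library are available. Lean on these libraries where they do the work, as an engineer would, in place of code of your own. Each camera call takes 0.05 s, during which the arm holds its last target. There are 200 camera calls.

TASK

Lock the circuit board in the bench clamp: with the fingertips, push the black knob along its L-shaped slot to the corner, then round the corner and on to the very end of the slot, so that the jaw slides fully home on the board. Only push the knob, do not pull it up, and leave the other things on the bench where they are.

Things in the scene. Friction and masses are not known exactly. Their poses are not given: they have to be found in the camera images.
- clamp: circuit-board clamp fixed to the bench: base plate 150 (its x) x 250 (its y) x 12 mm. Origin: centre of its underside, on the bench, z up. Towards -y a grey box with a flat aluminium cover (x -62 to 62, y -122 to 12, top at z 51 mm) with an L-shaped slot 15 mm wide; towards +y a green circuit board on a ledge 52 mm high, with parts up to 12 mm tall on it and a fixed stop bar 62 mm high behind it
- gate_park (a point): pin's centre at the closed start of the slot's first leg, on the cover's top face (x -30, y -75, z 51 mm in the clamp's frame); the first leg runs 60 mm from here along the clamp's +x to gate_corner
- gate_corner (a point): pin's centre at the corner of the L, on the cover's top face (x 30, y -75, z 51 mm in the clamp's frame); the second leg runs 60 mm from here along the clamp's +y to gate_home
- gate_home (a point): pin's centre at the closed end of the second leg, on the cover's top face (x 30, y -15, z 51 mm in the clamp's frame)
- knob_top (a point): centre of the top of the black upright round knob, 26 mm across, 67 to 102 mm above the bench; under it a 20 mm steel collar (52 to 66 mm) and the 12 mm pin, in the slot with 1.5 mm play each side. The pin only slides along the slot: 1 to 2 N moves it, 2 to 4 N in the second leg once the collar meets the jaw bar; it stays where it is left. Axes as the clamp's
- pin_along (a joint): how far the pin is along the first leg (m, clamp's +x): 0 at gate_park, 0.060 at gate_corner (wall at 0.0615); it starts between 0 and 0.02
- pin_across (a joint): how far the pin is along the second leg (m, clamp's +y): 0 at gate_corner, 0.060 at gate_home (rigid end of the slot)
- knob_lift (a joint): how far the knob is pulled up on its stem against a return spring (m): 0 normally, 0.008 at most; 6 N starts it, 12 N lifts it 4 mm
- jaw (a joint): how far the clamp's jaw has slid towards the board (m, clamp's +y): it starts between 0 and 0.012 and is 0.030 when shut on the board; in the second leg the collar meets it and pushes it along; it stays where it is left
- jaw_bar (a point): middle of the rear (-y) upper edge of the jaw, a steel bar 112 mm long (x), 16 mm wide, with its top 66 mm above the bench and a black rubber lip towards the board; with jaw at 0 its rear face lies at y -35 mm in the clamp's frame
- screwdriver: black-handled screwdriver, 170 mm long, lying beside the clamp; not part of the job. Origin: under its middle, its x along its length
- flux: small white bottle, 36 mm across, 85 mm tall, standing beside the clamp; not part of the job. Origin: centre of its underside
- spool: bare metal spool, 52 mm across, 40 mm tall, standing beside the clamp; not part of the job. Origin: centre of its underside
- fitting: brass pipe fitting, 26 mm across, 42 mm tall, standing beside the clamp; not part of the job. Origin: centre of its underside
- meter: hand multimeter, 150 x 78 x 36 mm, lying on the bench; not part of the job. Origin: centre of its underside
- screw_cup: steel screw bowl, 70 mm across, 45 mm tall; not part of the job. Origin: centre of its underside
- wrench: wrench, 160 mm long, lying on the bench; not part of the job. Origin: under its middle, its x along its length

How it is judged:
By the outcome, as a careful person would: the job done as asked, in the order asked, and still so for the second after the job is handed in, with the robot touching nothing.
It also fails if it takes over 45 s, if anything falls off the work surface, if the arm or the gripper's body presses on something with over 40 N, if the wrist force passes 120 N, or if a joint passes its speed limit or range.

## Working session

There is one attempt and no reset: what is moved stays moved. The work goes in short steps, Python scripts to look and compute and a tool call to move; the robot and the scene stay as the last step left them, time stands still between calls to the robot, and variables do not carry over. Pictures are saved under pics/ and viewed, at most 10 in all, crops included, and the job is handed in when it is done.

Besides the shell and the picture viewer there is one more tool, called after ">>>" by a JSON object that holds its "method" and its "body", one argument or row to a line. arm_command: Moves the arm, as the interface text tells. Its arguments: {"type":"object","properties":{"moves":{"type":"array","items":{"type":"number","minimum":-1,"maximum":1}},"jaw":{"type":"number"},"force":{"type":"number"}},"required":["moves"]}

```bash
mkdir -p pics; python3 - <<'E'
from rig import env
import cv2,numpy as np
s=env.get_state();print(s['time_s'],s['tcp_pos'],np.round(s['tool_rot'],3).tolist(),s['width'])
for n in ['top','side']:
    cv2.imwrite(f'pics/{n}0.png',env.capture(n)); p=env.camera_params(n);print(n,np.round(p['K'],1).tolist(),np.round(p['T'],3).tolist())
p=env.camera_params('wrist');print({k:np.round(v,4).tolist() for k,v in p.items()})
E
```

```text
0.0 [0.24530215 0.57417314 0.22145929] [[0.92, -0.393, -0.001], [-0.393, -0.92, -0.002], [0.0, 0.002, -1.0]] 0.08668861876187225
top [[518.2, 0.0, 285.2], [0.0, 518.2, 208.4], [0.0, 0.0, 1.0]] [[-0.015, -0.994, 0.108, 0.367], [-1.0, 0.016, 0.007, -0.015], [-0.009, -0.108, -0.994, 1.733], [0.0, 0.0, 0.0, 1.0]]
side [[460.3, 0.0, 278.6], [0.0, 460.3, 207.9], [0.0, 0.0, 1.0]] [[0.96, -0.189, 0.207, 0.326], [-0.28, -0.657, 0.7, -0.852], [0.004, -0.73, -0.683, 0.904], [0.0, 0.0, 0.0, 1.0]]
{'K': [[325.1923, 0.0, 279.1047], [0.0, 325.1923, 206.9891], [0.0, 0.0, 1.0]], 'mount': [[0.0005, -0.9569, -0.2903, 0.0796], [1.0, 0.0003, 0.0005, -0.0006], [-0.0004, -0.2903, 0.9569, -0.1623], [0.0, 0.0, 0.0, 1.0]]}
```

View pics/top0.png

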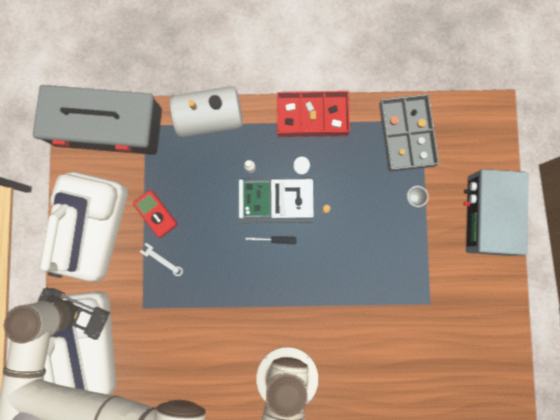

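View pics/side0.png

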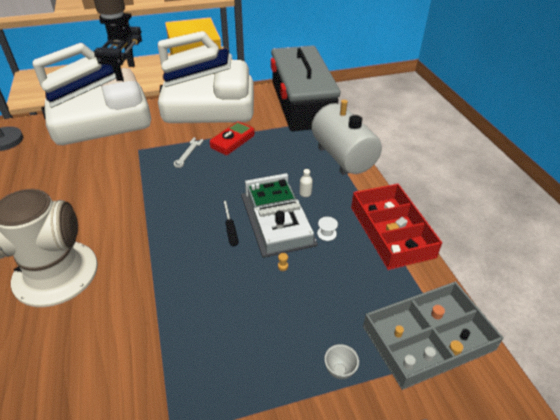

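The top view shows the clamp at about (276,199), with its board to the left (world +y) and the knob at about (299,202). The slot leads up (+x) and then left (+y). Spool is at (302,165), fitting at (326,209), screwdriver at (272,240). Next I measure on the cover plane.

```bash
cat > h.py <<'E'
import numpy as np,cv2
from rig import env
def ray(n,uv,z):
    p=env.camera_params(n);K,T=p['K'],p['T']
    d=T[:3,:3]@np.linalg.inv(K)@[uv[0],uv[1],1.];o=T[:3,3]
    return o+d*(z-o[2])/d[2]
def proj(n,P):
    p=env.camera_params(n);q=np.linalg.inv(p['T'])@[*P,1.];q=p['K']@q[:3];return q[:2]/q[2]
E
python3 - <<'E'
from h import *
im=cv2.imread('pics/top0.png')
c=im[165:235,225:345];hsv=cv2.cvtColor(c,cv2.COLOR_BGR2HSV)
m=((hsv[...,2]>165)&(hsv[...,1]<50)).astype(np.uint8)
cs,_=cv2.findContours(m,0,2)
for k in cs:
    if cv2.contourArea(k)>150:
        r=cv2.minAreaRect(k);b=cv2.boxPoints(r)+[225,165]
        print(cv2.contourArea(k),r[2],[np.round(ray('top',p,.051)[:2],4).tolist() for p in b])
s=cv2.imread('pics/side0.png')[165:265,230:330]
cv2.imwrite('pics/c.png',np.hstack([cv2.resize(c,None,fx=4,fy=4,interpolation=2)[:,:480],cv2.resize(s,(280,280),interpolation=2)]))
E
```

```text
1576.5 90.0 [[0.6477, 0.0418], [0.6454, -0.0961], [0.5201, -0.0935], [0.5223, 0.0433]]
```

View pics/c.png

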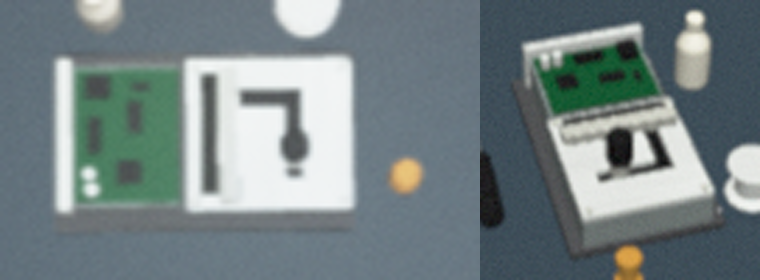

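The cover measures 0.521–0.647 in x and −0.095–0.042 in y, which matches its 124 × 134 mm size. That puts the clamp origin near (0.584, 0.029) with yaw about −1°. I square the tool up and travel over with the fingers closed.

>>> {"method": "arm_command", "body": {
  "moves": [0,0,0,0,0,-0.083,0,0,0,0,0,-0.083,0,0,0,0,0,-0.083,0.07,0.18,0,0,0,0,0.07,0.18,0,0,0,0,0.07,0.18,0,0,0,0,0.07,0.18,0,0,0,0,0.07,0.18,0,0,0,0,0.07,0.18,0,0,0,0,0.07,0.18,0,0,0,0,0.07,0.18,0,0,0,0,0.07,0.18,0,0,0,0],
  "jaw": -1
}}

```text
time_s: 1.3
tcp_pos: [0.3979, 0.1658, 0.2225]
tool_rot: [[1.0, -0.012, -0.0], [-0.012, -1.0, 0.0], [-0.0, -0.0, -1.0]]
force: [1.5, 0.1, 0.3]
width: 0.003
gripper_force: 0.0
```

```bash
python3 - <<'E'
from h import *
for n,uv,z in [('knob',(298.5,201.5),.102),('corner',(298.3,189.2),.051)]: print(n,ray('top',uv,z))
s=env.get_state();print(s['time_s'],s['tcp_pos'],np.round(s['tool_rot'],3).tolist(),s['force'])
E
```

```text
knob [ 0.5655262  -0.04624501  0.102     ]
corner [ 0.61235196 -0.0472852   0.051     ]
1.3 [0.39785999 0.16580387 0.22253583] [[1.0, -0.012, -0.0], [-0.012, -1.0, 0.0], [-0.0, -0.0, -1.0]] [1.54153691 0.12766889 0.33102794]
```

>>> {"method": "arm_command", "body": {
  "moves": [0.094,0.17,0,0,0,0,0.094,0.17,0,0,0,0,0.094,0.17,0,0,0,0,0.094,0.17,0,0,0,0,0.094,0.17,0,0,0,0,0,0,0,0,0,0]
}}

```text
time_s: 1.9
tcp_pos: [0.5141, -0.0505, 0.2216]
tool_rot: [[1.0, -0.02, -0.001], [-0.02, -1.0, -0.001], [-0.001, 0.001, -1.0]]
force: [-0.7, 0.4, 0.0]
width: 0.0006
gripper_force: 0.0
```

```bash
cat >> h.py <<'E'
def wcam():
    s=env.get_state();p=env.camera_params('wrist')
    T=np.eye(4);T[:3,:3]=s['tool_rot'];T[:3,3]=s['tcp_pos'];return p['K'],T@p['mount']
def wray(W,uv,z):
    K,T=W;x=(uv[0]-K[0,2])/K[0,0];y=(uv[1]-K[1,2])/K[1,1];r=np.hypot(x,y)+1e-12
    d=T[:3,:3]@[np.sin(r)*x/r,np.sin(r)*y/r,np.cos(r)];o=T[:3,3];return o+d*(z-o[2])/d[2]
E
python3 - <<'E'
from h import *
W=wcam();im=env.capture('wrist');cv2.imwrite('pics/w1.png',im);np.savez('w1.npz',K=W[0],T=W[1])
s=env.get_state();print(s['time_s'],s['tcp_pos'],s['force'])
E
```

```text
1.95 [ 0.51296752 -0.04866564  0.22146763] [ 0.83582255 -0.72811482 -0.35987002]
```

View pics/w1.png

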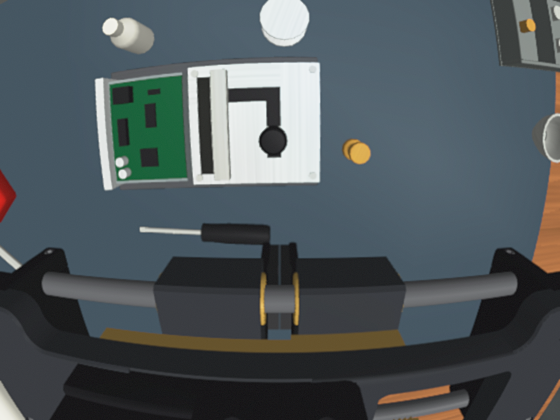

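The wrist view shows the knob at (273,140), the slot corner at (273,95), and the home end partly hidden under the jaw bar. Cover corners are about (190,69), (319,63), (320,182) and (190,186). I cast these to positions.

```bash
python3 - <<'E'
from h import *
f=np.load('w1.npz');W=(f['K'],f['T']);im=cv2.imread('pics/w1.png')
for n,uv in [('tl',(190,69)),('tr',(319.5,63)),('br',(320,182.5)),('bl',(190,186)),('corner',(273,95)),('slotend(lower,park side)',(273,158))]: print(n,np.round(wray(W,uv,.051),4))
g=cv2.cvtColor(im,6)[120:162,255:292];m=(g<38).astype(np.uint8);M=cv2.moments(m);uv=(255+M['m10']/M['m00'],120+M['m01']/M['m00'])
print(uv,M['m00'],cv2.boundingRect(m),np.round(wray(W,uv,.102),4),np.round(wray(W,(273,140),.102),4))
E
```

```text
tl [0.6425 0.0388 0.051 ]
tr [ 0.6434 -0.0933  0.051 ]
br [ 0.5189 -0.0933  0.051 ]
bl [0.5183 0.0457 0.051 ]
corner [ 0.6105 -0.0459  0.051 ]
slotend(lower,park side) [ 0.5457 -0.0445  0.051 ]
(271.90340909090907, 139.72727272727272) 176.0 (5, 6, 26, 30) [ 0.5692 -0.0449  0.102 ] [ 0.5689 -0.0459  0.102 ]
```

>>> {"method": "arm_command", "body": {
  "moves": [0,-0.012,0.144,0,0,0.013,0,0,0.144,0,0,0,0,0,0.144,0,0,0,0,0,0.144,0,0,0,0.05,0,0,0,0,0,0,0,0,0,0,0,0,0,0,0,0,0]
}}

```text
time_s: 2.65
tcp_pos: [0.5252, -0.0427, 0.0789]
tool_rot: [[0.999, -0.032, 0.001], [-0.032, -0.999, 0.0], [0.001, -0.0, -1.0]]
force: [-0.5, -0.1, -0.7]
width: 0.0003
gripper_force: 0.0
```

>>> {"method": "arm_command", "body": {
  "moves": [0.04,0.005,0,0,0,0,0.026,0,0,0,0,0,0.026,0,0,0,0,0,0.026,0,0,0,0,0,0.026,0,0,0,0,0,0.026,0,0,0,0,0,0.026,0,0,0,0,0,0,0,0,0,0,0]
}}

```text
time_s: 3.45
tcp_pos: [0.5753, -0.0465, 0.0784]
tool_rot: [[0.999, -0.033, 0.001], [-0.033, -0.999, -0.0], [0.001, -0.0, -1.0]]
force: [-0.8, 0.2, 0.1]
width: 0.0007
gripper_force: 0.1
```

```bash
python3 - <<'E'
from h import *
W=wcam();im=env.capture('wrist');cv2.imwrite('pics/w2.png',im[60:300,150:400].repeat(2,0).repeat(2,1))
s=env.get_state();print(s['time_s'],s['tcp_pos'],s['force'])
E
```

```text
3.5 [ 0.57476103 -0.04658122  0.07834149] [ 0.79594252 -0.1668466   0.41838105]
```

View pics/w2.png

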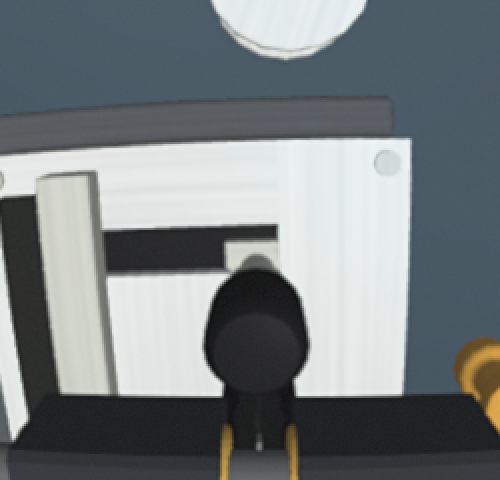

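The knob (at about (256,350) in the crop) has been pushed squarely and is a little short of the corner. I keep pushing in small steps until the force rises at the wall.

>>> {"method": "arm_command", "body": {
  "moves": [0.02,0,0,0,0,0,0.02,0,0,0,0,0,0.01,0,0,0,0,0,0,0,0,0,0,0,0,0,0,0,0,0]
}}

```text
time_s: 4.0
tcp_pos: [0.5869, -0.0469, 0.0786]
tool_rot: [[0.999, -0.033, 0.001], [-0.033, -0.999, -0.0], [0.001, 0.0, -1.0]]
force: [-0.1, -0.9, 0.1]
width: 0.0007
gripper_force: 0.1
```

>>> {"method": "arm_command", "body": {
  "moves": [0.007,0,0,0,0,0,0,0,0,0,0,0]
}}

```text
time_s: 4.2
tcp_pos: [0.5883, -0.047, 0.0785]
tool_rot: [[0.999, -0.033, -0.0], [-0.033, -0.999, -0.0], [-0.0, 0.0, -1.0]]
force: [-1.9, 0.3, -0.6]
width: 0.0004
gripper_force: 0.5
```

```bash
python3 - <<'E'
from h import *
W=wcam();im=env.capture('wrist');cv2.imwrite('pics/w3.png',im[60:300,150:400].repeat(2,0).repeat(2,1))
s=env.get_state();print(s['time_s'],s['tcp_pos'],s['force'])
E
```

```text
4.25 [ 0.58830319 -0.04700363  0.07853517] [-0.40861388  0.09613308 -0.37462514]
```

View pics/w3.png

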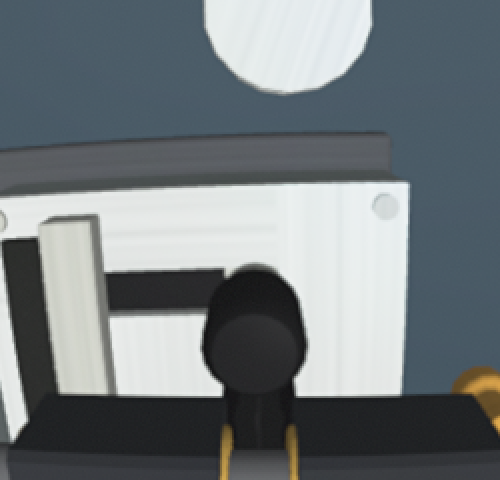

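Collar (at about (255,270)) now lines up with the second leg, but there's no clear wall force yet. I step on.

>>> {"method": "arm_command", "body": {
  "moves": [0.005,0,0,0,0,0,0,0,0,0,0,0]
}}

```text
time_s: 4.45
tcp_pos: [0.5897, -0.047, 0.0785]
tool_rot: [[0.999, -0.033, -0.0], [-0.033, -0.999, -0.0], [-0.0, 0.0, -1.0]]
force: [-0.5, -0.2, 0.0]
width: 0.0005
gripper_force: 0.6
```

>>> {"method": "arm_command", "body": {
  "moves": [0.005,0,0,0,0,0,0,0,0,0,0,0]
}}

```text
time_s: 4.65
tcp_pos: [0.5907, -0.0471, 0.0785]
tool_rot: [[0.999, -0.033, -0.001], [-0.033, -0.999, -0.0], [-0.001, 0.0, -1.0]]
force: [-1.7, 0.3, 1.1]
width: 0.001
gripper_force: 0.9
```

>>> {"method": "arm_command", "body": {
  "moves": [0.005,0,0,0,0,0,0,0,0,0,0,0]
}}

```text
time_s: 4.85
tcp_pos: [0.5912, -0.0471, 0.0785]
tool_rot: [[0.999, -0.033, -0.002], [-0.033, -0.999, -0.0], [-0.002, 0.0, -1.0]]
force: [-3.1, 0.5, 1.9]
width: 0.0008
gripper_force: 2.2
```

>>> {"method": "arm_command", "body": {
  "moves": [0.005,0,0,0,0,0,0,0,0,0,0,0]
}}

```text
time_s: 5.05
tcp_pos: [0.5916, -0.0472, 0.0784]
tool_rot: [[0.999, -0.033, -0.004], [-0.033, -0.999, -0.0], [-0.004, 0.0, -1.0]]
force: [-5.8, 1.2, 4.1]
width: 0.0005
gripper_force: 3.3
```

The force is rising, so the pin is at the corner wall. I back off, go round to the knob's −y side and line up.

>>> {"method": "arm_command", "body": {
  "moves": [-0.07,0,0,0,0,0,-0.08,0,0,0,0,-0.012,0,0.11,0,0,0,0,0,0.11,0,0,0,0,0.12,0,0,0,0,0,0.12,0,0,0,0,0,0,0,0,0,0,0,0,0,0,0,0,0]
}}

```text
time_s: 5.85
tcp_pos: [0.616, -0.1018, 0.0782]
tool_rot: [[1.0, -0.015, 0.001], [-0.015, -1.0, 0.0], [0.001, -0.0, -1.0]]
force: [-0.2, -0.1, -0.7]
width: 0.0008
gripper_force: 0.0
```

```bash
python3 - <<'E'
from h import *
W=wcam();im=env.capture('wrist');cv2.imwrite('pics/w4.png',im[60:300,100:400].repeat(2,0).repeat(2,1))
s=env.get_state();print(s['time_s'],s['tcp_pos'],s['force'])
E
```

```text
5.9 [ 0.61513073 -0.10174856  0.07822181] [-0.3769352  -0.37511668 -1.06365677]
```

View pics/w4.png

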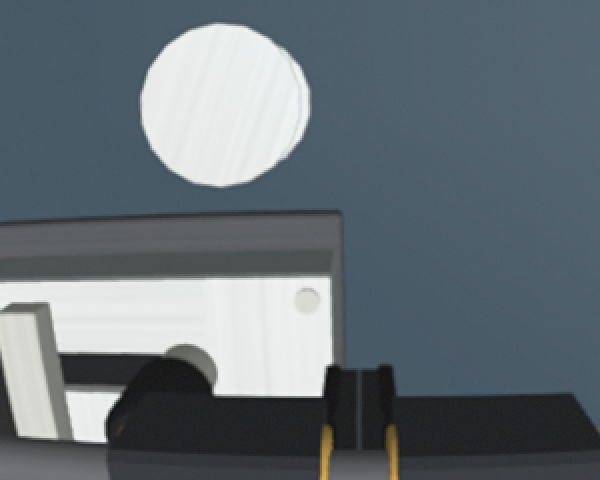

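The finger is now on the −y side of the knob, clear of it and aligned in x. I push along the second leg.

>>> {"method": "arm_command", "body": {
  "moves": [-0.006,-0.05,0,0,0,0,0,-0.026,0,0,0,0,0,-0.026,0,0,0,0,0,-0.026,0,0,0,0,-0.002,-0.026,0,0,0,0,0,-0.026,0,0,0,0,0,-0.026,0,0,0,0,0,0,0,0,0,0]
}}

```text
time_s: 6.7
tcp_pos: [0.6139, -0.0493, 0.0786]
tool_rot: [[1.0, -0.013, 0.0], [-0.013, -1.0, 0.0], [0.0, -0.0, -1.0]]
force: [0.3, 0.7, 0.2]
width: 0.0006
gripper_force: 0.0
```

```bash
python3 - <<'E'
from h import *
W=wcam();im=env.capture('wrist');t=env.capture('side')
a=cv2.resize(im[60:300,100:400],(480,384));b=cv2.resize(t[165:265,230:330],(300,384))[:, :300]
cv2.imwrite('pics/w5.png',np.hstack([a,b]))
s=env.get_state();print(s['time_s'],s['tcp_pos'],s['force'])
E
```

```text
6.8 [ 0.6137024  -0.04985314  0.07837744] [ 0.516245   -0.40049439 -0.44022581]
```

View pics/w5.png

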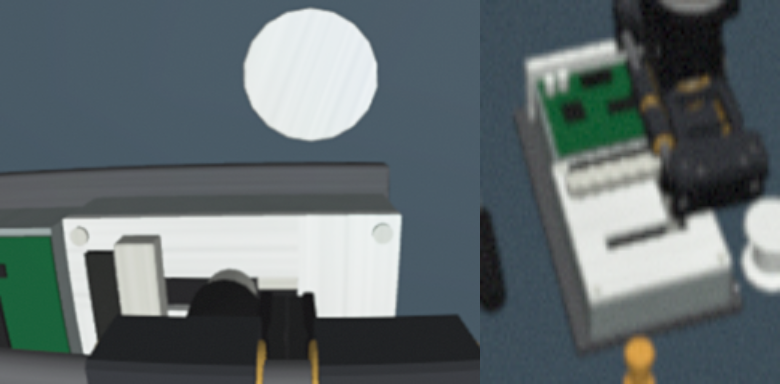

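The collar has entered the second leg and is closing on the jaw bar (bar at about (140,275) in the left crop). I keep pushing towards the end.

>>> {"method": "arm_command", "body": {
  "moves": [0,-0.024,0,0,0,0,0,-0.024,0,0,0,0,0,-0.024,0,0,0,0,0,-0.024,0,0,0,0,0,-0.024,0,0,0,0,0,0,0,0,0,0]
}}

```text
time_s: 7.4
tcp_pos: [0.614, -0.0193, 0.0783]
tool_rot: [[1.0, -0.013, -0.001], [-0.013, -1.0, 0.0], [-0.001, -0.0, -1.0]]
force: [0.0, -0.6, -0.5]
width: 0.0005
gripper_force: 0.3
```

>>> {"method": "arm_command", "body": {
  "moves": [0,-0.012,0,0,0,0,0,0,0,0,0,0]
}}

```text
time_s: 7.6
tcp_pos: [0.6142, -0.0169, 0.0784]
tool_rot: [[1.0, -0.014, -0.0], [-0.014, -1.0, 0.0], [-0.0, -0.0, -1.0]]
force: [-0.0, -1.3, -0.9]
width: 0.0004
gripper_force: 0.6
```

>>> {"method": "arm_command", "body": {
  "moves": [0,-0.006,0,0,0,0,0,0,0,0,0,0]
}}

```text
time_s: 7.8
tcp_pos: [0.6142, -0.0158, 0.0785]
tool_rot: [[1.0, -0.014, -0.0], [-0.014, -1.0, -0.0], [-0.0, 0.0, -1.0]]
force: [-0.6, -1.4, -0.5]
width: 0.0006
gripper_force: 1.0
```

>>> {"method": "arm_command", "body": {
  "moves": [0,-0.008,0,0,0,0,0,0,0,0,0,0]
}}

```text
time_s: 8.0
tcp_pos: [0.6142, -0.0137, 0.0785]
tool_rot: [[1.0, -0.014, -0.0], [-0.014, -1.0, -0.0], [-0.0, 0.0, -1.0]]
force: [0.2, -2.0, -0.4]
width: 0.0005
gripper_force: 1.1
```

>>> {"method": "arm_command", "body": {
  "moves": [0,-0.008,0,0,0,0,0,0,0,0,0,0]
}}

```text
time_s: 8.2
tcp_pos: [0.6142, -0.0116, 0.0785]
tool_rot: [[1.0, -0.014, -0.0], [-0.014, -1.0, 0.0], [-0.0, 0.0, -1.0]]
force: [-0.4, -2.2, -1.4]
width: 0.0003
gripper_force: 1.1
```

>>> {"method": "arm_command", "body": {
  "moves": [0,-0.008,0,0,0,0,0,0,0,0,0,0]
}}

```text
time_s: 8.4
tcp_pos: [0.6143, -0.0095, 0.0784]
tool_rot: [[1.0, -0.014, -0.0], [-0.014, -1.0, 0.0], [-0.0, -0.0, -1.0]]
force: [-0.5, -1.9, -0.7]
width: 0.0006
gripper_force: 1.1
```

>>> {"method": "arm_command", "body": {
  "moves": [0,-0.008,0,0,0,0,0,0,0,0,0,0]
}}

```text
time_s: 8.6
tcp_pos: [0.6143, -0.0077, 0.0785]
tool_rot: [[1.0, -0.014, -0.0], [-0.014, -1.0, -0.0], [-0.0, 0.0, -1.0]]
force: [-1.6, -3.4, -1.2]
width: 0.0006
gripper_force: 1.5
```

>>> {"method": "arm_command", "body": {
  "moves": [0,-0.008,0,0,0,0,0,0,0,0,0,0]
}}

```text
time_s: 8.8
tcp_pos: [0.6142, -0.007, 0.0785]
tool_rot: [[1.0, -0.014, -0.001], [-0.014, -1.0, -0.002], [-0.001, 0.002, -1.0]]
force: [-0.3, -7.9, -2.1]
width: 0.0006
gripper_force: 3.8
```

>>> {"method": "arm_command", "body": {
  "moves": [0,-0.006,0,0,0,0,0,0,0,0,0,0]
}}

```text
time_s: 9.0
tcp_pos: [0.6141, -0.0066, 0.0785]
tool_rot: [[1.0, -0.014, -0.002], [-0.014, -1.0, -0.003], [-0.002, 0.003, -1.0]]
force: [-0.6, -10.4, -2.1]
width: 0.0006
gripper_force: 5.5
```

Force climbs steeply with almost no more travel, so this is the rigid end. I back off, lift clear and check.

>>> {"method": "arm_command", "body": {
  "moves": [0,0.05,0,0,0,0,0,0.1,0,0,0,0,0,0.12,-0.02,0,0,0,0,0,-0.15,0,0,0,0,0,-0.15,0,0,0,-0.18,0,-0.15,0,0,0,-0.18,0,-0.1,0,0,0,-0.18,0,0,0,0,0,0,0,0,0,0,0,0,0,0,0,0,0]
}}

```text
time_s: 10.0
tcp_pos: [0.4869, -0.0695, 0.2163]
tool_rot: [[1.0, -0.014, 0.005], [-0.014, -1.0, 0.001], [0.005, -0.001, -1.0]]
force: [0.9, 0.1, 1.2]
width: 0.0005
gripper_force: 0.0
```

```bash
python3 - <<'E'
from h import *
W=wcam();im=env.capture('wrist');cv2.imwrite('pics/w6.png',im[:320,40:440].repeat(2,0)[:600].repeat(2,1))
cv2.imwrite('pics/w6.png',cv2.resize(im,(784,588)));np.savez('w6.npz',K=W[0],T=W[1])
s=env.get_state();print(s['time_s'],s['tcp_pos'],s['force'])
E
```

```text
10.05 [ 0.48781106 -0.06947475  0.21596008] [0.25477247 0.50069581 0.01778943]
```

View pics/w6.png

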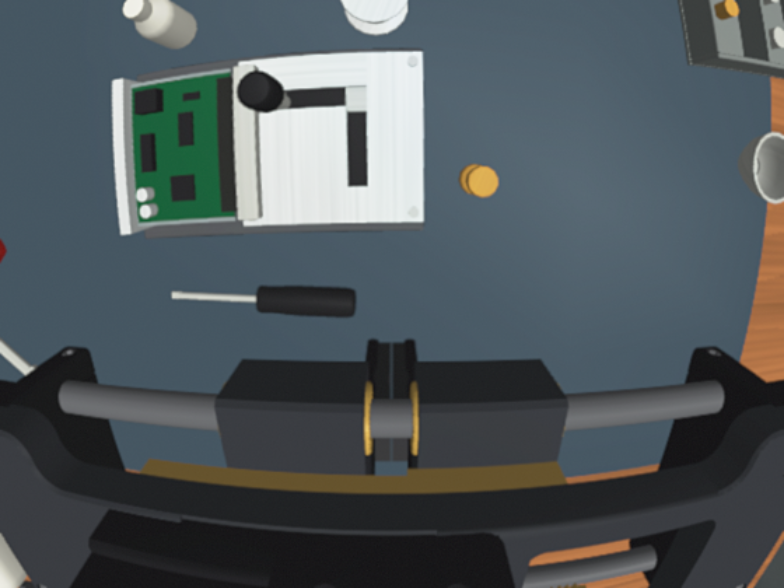

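The jaw's black lip (about (227,145)) is against the board and the knob (261,91) is at the slot's end; the other things haven't moved. I check the numbers before handing in.

```bash
python3 - <<'E'
from h import *
f=np.load('w6.npz');W=(f['K'],f['T'])
q=lambda u,v,z:np.round(wray(W,(u/1.4,v/1.4),z),4)
a=q(261,91,.102);c=q(357,98,.051);e=q(423,224,.051);e2=q(422,52,.051)
print('knob',a,'corner',c,'cover -y edge',e,e2,'knob from edge',a[1]-(e[1]+e2[1])/2,'expect .107','jaw rear',q(259,218,.066)[1]-e[1],'expect .117')
E
```

```text
knob [0.6114 0.009  0.102 ] corner [ 0.6099 -0.0465  0.051 ] cover -y edge [ 0.5178 -0.0926  0.051 ] [ 0.6436 -0.0929  0.051 ] knob from edge 0.10175 expect .107 jaw rear 0.1169 expect .117
```

The jaw matches, but the knob reads a few mm short. I cross-check it by its shift in the top view.

```bash
python3 - <<'E'
from h import *
a=cv2.imread('pics/top0.png');b=env.capture('top')
A=cv2.resize(a[165:235,225:345],None,fx=5,fy=4.2,interpolation=2);B=cv2.resize(b[165:235,225:345],None,fx=5,fy=4.2,interpolation=2)
cv2.imwrite('pics/t2.png',np.vstack([A,B]))
f=np.load('w6.npz');W=(f['K'],f['T'])
im=cv2.imread('pics/w6.png');g=cv2.cvtColor(im,6)
for r in range(76,106,4): 
    x=np.where(g[r,225:300]<60)[0]+225;print(r,x.min(),x.max(),end='; ')
E
```

```text
76 246 269; 80 225 274; 84 225 279; 88 225 281; 92 225 299; 96 225 299; 100 225 299; 104 225 299;
```

View pics/t2.png

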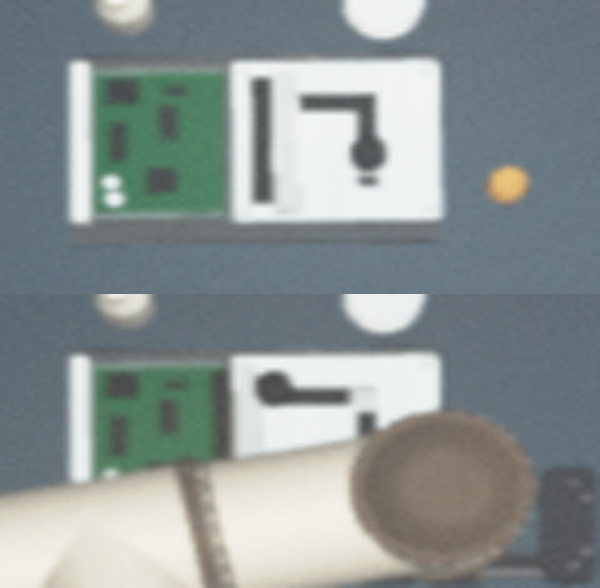

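The top view shows the knob moved 96/5 = 19.2 px, about 60 mm in y. That is the full second leg, and it agrees with the jaw's position and the hard stop, so I hand in.

```bash
python3 -c "
from rig import env
print(env.finish_job())"
```

```text
the job is handed in; nothing more can be done
None
```

I pushed the knob round the corner to the hard stop at the end of the slot, and the jaw is shut on the board. In the pictures nothing else I could see had moved, and I handed the job in with the arm clear after about 10 s of robot time; the hand-in gave no verdict. The knob's final position measured about 60 mm along the second leg from the top camera, but about 5 mm short from the wrist camera. I trusted the top view because the jaw position and the hard stop agreed with it.

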